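Reseat the pan of the counting scale and zero it

ROBOT

A 6-joint arm with a two-finger parallel gripper is mounted at the origin on the work surface. World frame = base frame: x ahead of the robot, y to its left, z up, the work surface at z = 0. Lengths are in m, angles in rad, forces in N, time in s.
With the tool pointing down it reaches from about 0.35 to 0.85 m from the base axis. Payload 8.1 kg.
Tool frame: the origin (TCP) lies at the very end of the fingers, on their centre line; the grasp point (between the pads) lies 19 mm behind it (manip.grip_depth is the x of the grasp point in the tool frame, in m); x points along the fingers, y is the direction in which the jaws open and shut, and the axes are right-handed (so a half turn about x gives the same grasp; the last joint's range is limited). The gripper opens to 85 mm and grips with 20 to 120 N. Pads are 22 mm wide; open, the fingers measure 114 mm over their backs; the gripper's body (76 mm by 85 mm) begins 54 mm behind the grasp point. The pads swing forward as they close: fully open they stand 13 mm farther back than shut.
Start: joints at [1.208, 0.13, 1.488, -0, 1.523, -0.085], TCP at [0.165, 0.577, 0.231] pointing down, gripper open.
Joint ranges: [-2.96, 2.96], [-0.89, 2.26], [0.02, 2.5], [-1.34, 4.48], [0, 2.73], [-2.66, 2.66]. Speed limits (rad/s): [2.39, 2.39, 2.79, 3.14, 3.14, 3.14].

INTERFACE

Orientations are given as [roll, pitch, yaw] about the fixed x, y, z axes, in that order (R = Rz(yaw) Ry(pitch) Rx(roll)).
In Python, from station import manip gives the robot as it stands.
- The arm moves only by the tool play_rows, never from a script. Its argument "rows" is one flat list of numbers, 7 for each row, row after row: the shift along the world's x, y, z in cm, then the turn, a rotation vector about the world's x, y, z in rad, then the finger opening in cm, from 0 to 8.54. In form: [tx, ty, tz, wx, wy, wz, claw, tx, ty, tz, wx, wy, wz, claw, ...]. A call has exactly 8 rows; each row is the pose to reach, as a shift and turn from the pose commanded when the call began; what a row does not reach only later rows make up. A row lasts 1/12 s, in which the tool goes at most 41.7 mm and 7.16 degrees, less where a joint would pass 70% of its speed; a pose out of reach is approached as far as the arm can. A call with a gripper value outside its range is refused whole. The fingers move at their own pace and stop on an object; the grip force is fixed at half the most. Time passes only in rows, so rows that repeat a pose let the fingers close, or fill a call up. It gives the time, the measured TCP pose, the force and the opening at its end, in the units of the state.
- manip.get_obs(): the state, without advancing time (a new reading comes with each control period).
- manip.capture(name): name is "scene" or "top"; returns a dict with "image" (420x560x3 uint8, red, green, blue), "fx", "fy", "cx", "cy" (pixels), "k1" (the pictures are not rectified: a ray, as slopes to the right and down, at radius r is drawn at 1 + k1 r^2 times it, then the intrinsics apply), "pose" (4x4, takes a point from camera to world coordinates). Camera axes: x right, y down, z forward; pixel columns grow to the right and rows downward; lengths in m; the calibration is good to about 2 mm. A picture is of the moment at which its call begins. There is no depth.
- manip.job_done(): hands the job in, once; it reports no verdict.
The state is a dict: "clock": time; "joint_positions": joint angles; "joint_vel": joint speeds; "joint_torque": joint torques, N m; "tcp_pos": TCP position; "orientation": TCP orientation; "ft_force": force on the tool from outside, world axes, zero at the start; "torque": the same for the moment, N m; "width": finger opening in m.
Only numpy, scipy, OpenCV 4.12 (cv2) and the standard library are available. Lean on these libraries where they do the work, as an engineer would, in place of code of your own. Each camera call takes 0.05 s, during which the arm holds its last target.

TASK

The steel pan of the counting scale has been knocked off its seat and rides high on the pin under its middle. Without lifting the pan off, slide it back over the platform, pressing only lightly, and feel about until its pin drops into the hidden hole and the pan lies down flat; leave it roughly square with the scale. Then, with nothing touching the pan, press the green zero key fully down and let it come back up; do not press the red power key, and leave everything else on the bench where it is.

Things in the scene. Friction and masses are not known exactly. Their poses are not given: they have to be found in the camera images.
- scale: Counting scale, fixed: white housing 310 x 250 x 56 mm. Origin: middle of its underside, on the bench; x axis from the console at the front (keys, display; the front 100 mm) to the rear, z up. Behind the console stands a square aluminium platform, 190 x 190 mm, flat top 85 mm above the bench. The scale must not be loaded with more than 45 N on the pan.
- platform_mid (a point): Middle of the platform's flat top, 55 mm behind the scale's origin; axes as the scale's. A plate with one 28 mm round hole is let in here, flush (0.2 mm lower). It is bolted on through slots, so the hole lies up to 16 mm from this point along x and also along y; where is not measured, and the pan hides it.
- pan: The pan: a loose square dish of bright steel, 200 x 200 mm, about 0.42 kg. Origin: middle of the floor's underside; z up out of the dish; x along the scale's x when square. A 24 mm pin with a bevelled tip (18 mm flat end) stands 9 mm down from here. Floor 3 mm, on it a 2 mm black rubber mat, 170 mm square; the rim stands 10 mm above the mat. Once seated, it still turns about its pin.
- pan_mid (a point): Middle of the rubber mat's upper face, straight over the pin; 99 mm above the bench at the start, 90 mm when seated (the pan drops 9 mm). At the start the pin stands 28 to 50 mm behind the platform's middle, up to 25 mm to a side, the pan turned up to 0.3 rad; it can rock. Steel slides on the platform easily (friction 0.15); a fingertip pressed lightly on the mat carries the pan along.
- zero_key_top (a point): Middle of the top of the green zero key, a round spring key 28 mm across in a black collar 44 mm across, 78 mm above the bench when up, pressed straight down. It is on the console on the scale's -y side, 163 mm in front of the platform's middle and 88 mm to that side.
- zero_key (a joint): Travel of the green zero key, m: 0 up, 0.006 fully down (about 5 N); springs back.
- power_key_top (a point): Middle of the top face of the red power key, a like key at the other end of the console (the scale's +y side), 176 mm from the green one. Not to be pressed.
- power_key (a joint): Travel of the red power key, m: 0 up, 0.006 fully down.
- carton: Bystander: small sealed carton 120 x 90 x 70 mm to the left of the scale. Origin: middle of its underside.
- bin: Bystander: black open storage bin 160 x 110 x 70 mm with two brackets in it, to the left of the scale. Origin: middle of its underside.
- check_weight: Bystander: brass check weight, 40 mm across, 72 mm high, to the right of the scale. Origin: middle of its underside.
- tape_roll: Bystander: roll of amber packing tape lying flat, 100 mm across, 48 mm high, to the right of the scale. Origin: middle of its underside.
- spanner: Bystander: spanner 170 mm long lying flat, to the right of the scale.
- connector: Bystander: grey angle bracket of the shelving, 50 x 60 mm foot, 120 mm high, to the left of carton and bin. Origin: middle of its foot's underside.

How it is judged:
By the outcome, as a careful person would: the job done as asked, in the order asked, and still so for the second after the job is handed in, with the robot touching nothing.
It also fails if it takes over 72 s, if anything falls off the work surface, if the arm or the gripper's body presses on something with over 40 N, if the wrist force passes 120 N, or if a joint passes its speed limit or range.

## Working session

There is one attempt and no reset: what is moved stays moved. The work goes in short steps, Python scripts to look and compute and a tool call to move; the robot and the scene stay as the last step left them, time stands still between calls to the robot, and variables do not carry over. Pictures are saved under pics/ and viewed, and the job is handed in when it is done.

Besides the shell and the picture viewer there is one more tool, called after ">>>" as name(argument=value, ...), one argument or row to a line, values as JSON. play_rows: Moves the arm, as the interface text tells. Its arguments: {"type":"object","properties":{"rows":{"type":"array","items":{"type":"number"}}},"required":["rows"]}

```bash
ls; mkdir -p pics; python3 - <<'E'
from station import manip
import cv2
print(manip.get_obs(), manip.grip_depth)
for n in("scene","top"):
    c=manip.capture(n); cv2.imwrite(f"pics/{n}0.png",c["image"][:,:,::-1]); print(n,{k:c[k] for k in c if k!="image"})
E
```

```text
pics
{'clock': 0.0, 'joint_positions': array([ 1.20757053e+00,  1.31123596e-01,  1.48929499e+00,  8.55328445e-06,
        1.52301022e+00, -8.54289204e-02]), 'joint_vel': array([ 0.00111477, -0.00051809, -0.00267638, -0.0001534 , -0.00088738,
        0.00011325]), 'joint_torque': array([-1.29696375e-03, -5.69416595e+01, -5.00535321e+01, -4.12122436e-04,
        1.47263700e-02,  1.63088419e-05]), 'tcp_pos': array([0.16433633, 0.57647728, 0.23025825]), 'orientation': array([-1.66087775,  1.56896016, -1.93867504]), 'ft_force': array([0.11073911, 0.32947088, 0.01354333]), 'torque': array([ 0.02054212, -0.0172894 , -0.02298242]), 'width': 0.08564082798492205} -0.0187
scene {'fx': 382.153483087984, 'fy': 382.153483087984, 'cx': 283.261685905004, 'cy': 204.7450778950407, 'k1': 0.03188122967956223, 'pose': array([[ 0.69762817,  0.56638517, -0.43877417,  0.96030764],
       [ 0.71645911, -0.55053135,  0.42848755, -0.34365465],
       [ 0.00113006, -0.61328873, -0.78985799,  0.84566475],
       [ 0.        ,  0.        ,  0.        ,  1.        ]])}
top {'fx': 478.94273933733876, 'fy': 478.94273933733876, 'cx': 277.93578413988104, 'cy': 207.34801438556096, 'k1': -0.11895941427422685, 'pose': array([[ 0.020644  , -0.99199821,  0.12455271,  0.40854539],
       [-0.99974727, -0.02159147, -0.00626174,  0.07420685],
       [ 0.00890091, -0.12439196, -0.99219323,  1.36197378],
       [ 0.        ,  0.        ,  0.        ,  1.        ]])}
```

View pics/scene0.png

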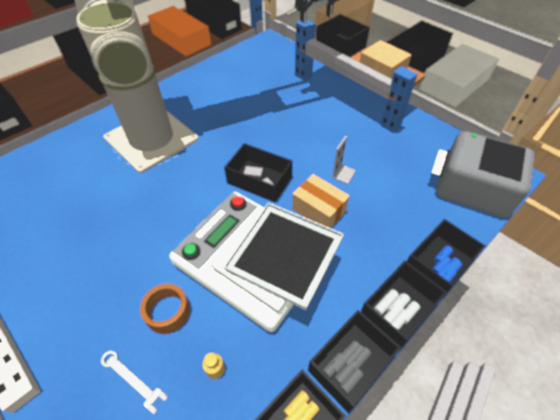

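View pics/top0.png

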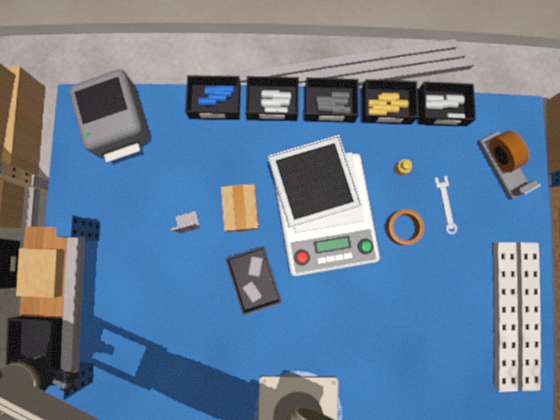

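The top view shows the green key near (366,246), the red near (303,257), and the black mat centred near (314,182), turned left. Next I measure them in both views.

```bash
cat > h.py <<'E'
import numpy as np, cv2
from station import manip
def ray(c,u,v):
    K=np.array([[c["fx"],0,c["cx"]],[0,c["fy"],c["cy"]],[0,0,1]])
    p=cv2.undistortPoints(np.array([[[u,v]]],float),K,np.array([c["k1"],0,0,0,0.]))[0,0]
    return c["pose"][:3,3], c["pose"][:3,:3]@np.array([p[0],p[1],1])
def onz(c,u,v,z):
    o,d=ray(c,u,v); return o+d*(z-o[2])/d[2]
def blob(mask,near,rad=80,amin=20):
    n,l,s,ce=cv2.connectedComponentsWithStats(mask.astype(np.uint8))
    best=[(s[i,4],i) for i in range(1,n) if np.hypot(*(ce[i]-near))<rad and s[i,4]>amin]
    if not best: return None,None
    i=max(best)[1]; return ce[i],(l==i).astype(np.uint8)
def mat(c,near,zs):
    im=c["image"].astype(int)
    m=(im.max(2)<75)&(im.max(2)-im.min(2)<40)
    ce,b=blob(m,near,50,500)
    if b is None: return None
    b=cv2.morphologyEx(b,cv2.MORPH_OPEN,np.ones((3,3)))
    b=cv2.morphologyEx(b,cv2.MORPH_CLOSE,np.ones((3,3)))
    ct=max(cv2.findContours(b,cv2.RETR_EXTERNAL,cv2.CHAIN_APPROX_NONE)[0],key=cv2.contourArea)
    out={}
    for z in zs:
        P=np.array([onz(c,u,v,z)[:2] for u,v in ct[:,0,:]])
        r=cv2.minAreaRect((P*1000).astype(np.float32))
        out[z]=r
    return ce,out
def keys(c,g,r):
    im=c["image"].astype(int); R,G,B=im[...,0],im[...,1],im[...,2]
    gc,_=blob((G>R+45)&(G>B+25),g,30,10); rc,_=blob((R>G+80)&(R>B+80),r,30,10)
    return gc,rc
E
python3 - <<'E'
from h import *
for n,m0,g,r in(("top",(314,182),(366,246),(303,257)),("scene",(286,250),(190,250),(238,203))):
    c=manip.capture(n); gc,rc=keys(c,g,r)
    G=onz(c,*gc,.078);Rr=onz(c,*rc,.078); print(n,gc,rc,G,Rr,np.linalg.norm(G-Rr))
    print(mat(c,m0,(.09,.099)))
    ax=(Rr-G)[:2];ax/=np.linalg.norm(ax); x=np.array([ax[1],-ax[0]]); 
    print("yaw",np.arctan2(x[1],x[0]),"platmid",G[:2]+.163*x+.088*ax)
E
```

```text
top [365.89247312 245.89247312] [301.83505155 256.8556701 ] [ 0.47031907 -0.17280732  0.078     ] [ 0.43778932 -0.00051257  0.078     ] 0.17533872057799618
(array([314.12527594, 180.76655629]), {0.09: ((643.5307006835938, -30.314537048339844), (165.2595672607422, 164.0605010986328), 18.295873641967773), 0.099: ((641.8679809570312, -29.574989318847656), (164.09027099609375, 162.89967346191406), 18.295879364013672)})
yaw 0.1866063152546482 platmid [ 0.6141631  -0.05609444]
scene [189.775 248.975] [237.29347826 200.92391304] [ 0.47557258 -0.17419189  0.078     ] [ 0.44291422 -0.00299462  0.078     ] 0.1742844677056075
(array([284.80076456, 254.31481898]), {0.09: ((640.5481567382812, -26.20635986328125), (163.40310668945312, 163.01950073242188), 18.21622085571289), 0.099: ((644.3565673828125, -29.987213134765625), (161.4569549560547, 161.0779266357422), 18.21620750427246)})
yaw 0.18849971686347347 platmid [ 0.61919536 -0.05720686]
```

>>> play_rows(
  rows=[24,-30,0,0,0,0,0,24,-30,0,0,0,0,0,24,-30,0,0,0,0,0,24,-30,0,0,0,0,0,24,-30,0,0,0,0,0,24,-30,0,0,0,0,0,24,-30,0,0,0,0,0,24,-30,0,0,0,0,0],
)

```text
clock: 0.87
tcp_pos: [0.3735, 0.315, 0.2313]
orientation: [0.902, 1.57, 0.625]
ft_force: [1.2, 0.5, 0.2]
width: 0.0004
```

>>> play_rows(
  rows=[27,-34.5,0,0,0,0,0,27,-34.5,0,0,0,0,0,27,-34.5,0,0,0,0,0,27,-34.5,0,0,0,0,0,27,-34.5,0,0,0,0,0,27,-34.5,0,0,0,0,0,27,-34.5,0,0,0,0,0,27,-34.5,0,0,0,0,0],
)

```text
clock: 1.53
tcp_pos: [0.579, 0.0522, 0.2312]
orientation: [1.976, 1.571, 1.698]
ft_force: [-0.7, 0.4, 0.6]
width: -0.0002
```

```bash
python3 - <<'E'
from h import *
print(manip.get_obs()["tcp_pos"])
c=manip.capture("scene"); cv2.imwrite("pics/s1.png",cv2.resize(c["image"][120:360,130:450,::-1],None,fx=2,fy=2))
E
```

```text
[0.5790471  0.0522257  0.23115672]
```

>>> play_rows(
  rows=[3.2,-4.1,0,0,0,0,0,6.4,-8.2,0,0,0,0,0,6.4,-8.2,-3,0,0,0,0,6.4,-8.2,-6,0,0,0,0,6.4,-8.2,-9,0,0,0,0,6.4,-8.2,-11,0,0,0,0,6.4,-8.2,-11,0,0,0,0,6.4,-8.2,-11,0,0,0,0],
)

```text
clock: 2.25
tcp_pos: [0.6409, -0.0276, 0.1198]
orientation: [-2.984, 1.567, 3.021]
ft_force: [-0.7, -0.1, 1.4]
width: 0.0001
```

```bash
python3 - <<'E'
from h import *
o=manip.get_obs();print(o["tcp_pos"],o["orientation"],o["ft_force"],o["torque"])
from scipy.spatial.transform import Rotation as R
print(R.from_euler("xyz",o["orientation"]).as_matrix())
c=manip.capture("scene"); cv2.imwrite("pics/s2.png",cv2.resize(c["image"][150:330,150:390,::-1],None,fx=3,fy=3))
c=manip.capture("top"); cv2.imwrite("pics/t2.png",cv2.resize(c["image"][100:300,220:420,::-1],None,fx=3,fy=3))
E
```

```text
[ 0.64088659 -0.02761247  0.11978863] [-2.98415827  1.56710538  3.0211662 ] [-0.74129203 -0.09494802  1.39443519] [ 0.00583508  0.01298531 -0.02978401]
[[-3.66420320e-03  2.74298096e-01  9.61637732e-01]
 [ 4.43412590e-04  9.61644539e-01 -2.74298348e-01]
 [-9.99993188e-01 -5.78682606e-04 -3.64528822e-03]]
```

View pics/s2.png

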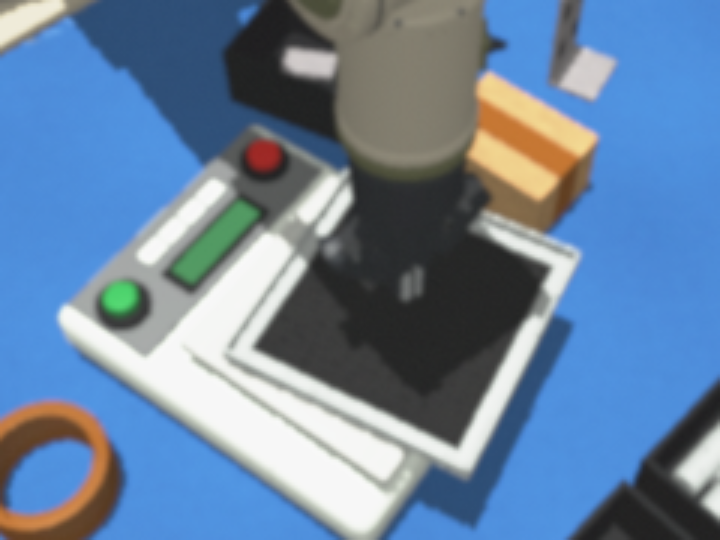

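View pics/t2.png

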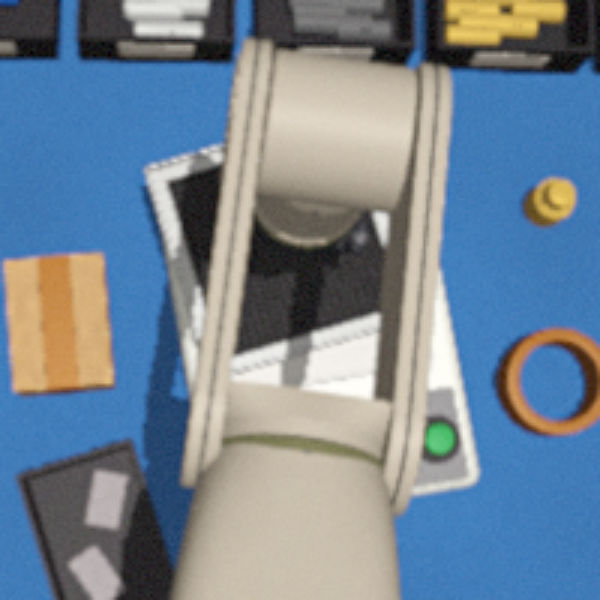

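>>> play_rows(
  rows=[0.2,-0.2,-1,0,0,0,0,0.2,-0.2,-1.5,0,0,0,0,0.2,-0.2,-1.8,0,0,0,0,0.2,-0.2,-1.9,0,0,0,0,0.2,-0.2,-1.9,0,0,0,0,0.2,-0.2,-1.9,0,0,0,0,0.2,-0.2,-1.9,0,0,0,0,0.2,-0.2,-1.9,0,0,0,0],
)

```text
clock: 3.02
tcp_pos: [0.6444, -0.0298, 0.1027]
orientation: [0.15, 1.57, -0.128]
ft_force: [-1.1, -0.3, 0.7]
width: 0.0004
```

>>> play_rows(
  rows=[0,0,-0.2,0,0,0,0,0,0,-0.3,0,0,0,0,0,0,-0.35,0,0,0,0,0,0,-0.35,0,0,0,0,0,0,-0.4,0,0,0,0,0,0,-0.4,0,0,0,0,0,0,-0.4,0,0,0,0,0,0,-0.4,0,0,0,0],
)

```text
clock: 3.68
tcp_pos: [0.6445, -0.0298, 0.0989]
orientation: [0.167, 1.57, -0.111]
ft_force: [-1.6, -0.8, 6.4]
width: 0.0001
```

>>> play_rows(
  rows=[-0.15,-0.05,0,0,0,-0.02,0,-0.4,-0.13,0,0,0,-0.04,0,-0.7,-0.22,0,0,0,-0.07,0,-1,-0.32,0,0,0,-0.1,0,-1.3,-0.41,0,0,0,-0.12,0,-1.5,-0.47,0,0,0,-0.13,0,-1.6,-0.5,0,0,0,-0.13,0,-1.6,-0.5,0,0,0,-0.13,0],
)

```text
clock: 4.35
tcp_pos: [0.6283, -0.035, 0.0988]
orientation: [0.237, 1.57, -0.172]
ft_force: [-0.1, -0.3, 6.2]
width: -0.0002
```

```bash
python3 - <<'E'
from h import *
c=manip.capture("scene"); cv2.imwrite("pics/s3.png",cv2.resize(c["image"][150:330,150:390,::-1],None,fx=3,fy=3))
E
```

```text
(no output)
```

View pics/s3.png

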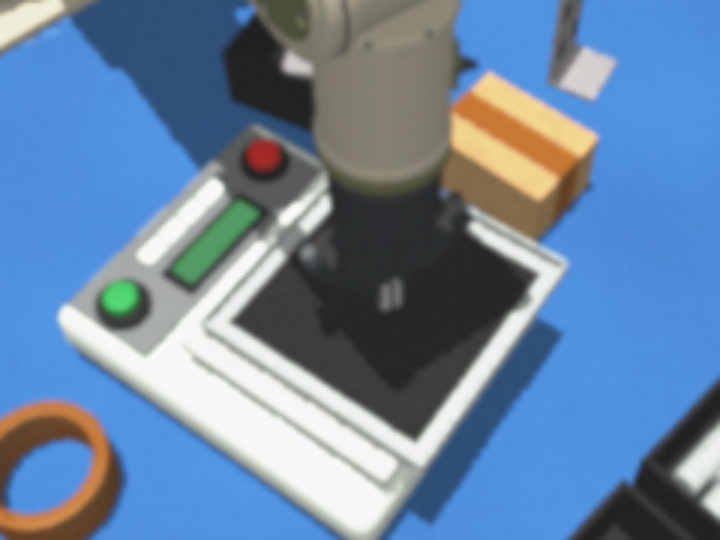

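>>> play_rows(
  rows=[0,-0.22,0,0,0,0,0,0.03,-0.45,0,0,0,0,0,0.08,-0.67,0,0,0,0,0,0.12,-0.9,0,0,0,0,0,0.16,-1.12,0,0,0,0,0,0.2,-1.35,0,0,0,0,0,0.25,-1.57,0,0,0,0,0,0.3,-1.8,0,0,0,0,0],
)

```text
clock: 5.07
tcp_pos: [0.6313, -0.0526, 0.0989]
orientation: [1.146, 1.57, 0.738]
ft_force: [-0.7, 1.6, 6.9]
width: 0.0
```

>>> play_rows(
  rows=[0.04,-0.22,0,0,0,0,0,0.08,-0.45,0,0,0,0,0,0.12,-0.67,0,0,0,0,0,0.16,-0.9,0,0,0,0,0,0.2,-1.12,0,0,0,0,0,0.25,-1.35,0,0,0,0,0,0.3,-1.57,0,0,0,0,0,0.34,-1.8,0,0,0,0,0],
)

```text
clock: 5.73
tcp_pos: [0.6347, -0.0706, 0.0989]
orientation: [1.062, 1.57, 0.654]
ft_force: [-0.3, 1.9, 6.3]
width: 0.0001
```

>>> play_rows(
  rows=[-0.23,-0.04,0,0,0,0,0,-0.46,-0.09,0,0,0,0,0,-0.69,-0.13,0,0,0,0,0,-0.73,0.1,0,0,0,0,0,-0.78,0.33,0,0,0,0,0,-0.83,0.57,0,0,0,0,0,-0.88,0.8,0,0,0,0,0,-0.92,1.05,0,0,0,0,0],
)

```text
clock: 6.4
tcp_pos: [0.6255, -0.0609, 0.0988]
orientation: [-0.44, 1.57, -0.849]
ft_force: [0.1, -1.9, 5.9]
width: 0.0001
```

>>> play_rows(
  rows=[-0.05,0.27,0,0,0,0,0,-0.1,0.54,0,0,0,0,0,-0.15,0.81,0,0,0,0,0,-0.2,1.08,0,0,0,0,0,-0.26,1.35,0,0,0,0,0,-0.31,1.62,0,0,0,0,0,-0.36,1.9,0,0,0,0,0,-0.42,2.2,0,0,0,0,0],
)

```text
clock: 7.07
tcp_pos: [0.6214, -0.0388, 0.0989]
orientation: [-0.383, 1.569, -0.791]
ft_force: [0.3, -1.9, 5.5]
width: -0.0
```

>>> play_rows(
  rows=[-0.23,-0.04,0,0,0,0,0,-0.46,-0.09,0,0,0,0,0,-0.69,-0.13,0,0,0,0,0,-0.65,-0.36,0,0,0,0,0,-0.61,-0.6,0,0,0,0,0,-0.56,-0.84,0,0,0,0,0,-0.51,-1.08,0,0,0,0,0,-0.46,-1.32,0,0,0,0,0],
)

```text
clock: 7.73
tcp_pos: [0.6167, -0.0513, 0.0989]
orientation: [1.035, 1.57, 0.627]
ft_force: [-0.7, 1.6, 7.9]
width: -0.0001
```

>>> play_rows(
  rows=[0.05,-0.27,0,0,0,0,0,0.1,-0.54,0,0,0,0,0,0.15,-0.81,0,0,0,0,0,0.2,-1.08,0,0,0,0,0,0.26,-1.35,0,0,0,0,0,0.31,-1.62,0,0,0,0,0,0.36,-1.9,0,0,0,0,0,0.42,-2.2,0,0,0,0,0],
)

```text
clock: 8.4
tcp_pos: [0.6209, -0.0733, 0.0988]
orientation: [1.082, 1.57, 0.674]
ft_force: [-0.3, 1.6, 7.4]
width: 0.0002
```

>>> play_rows(
  rows=[-0.23,-0.04,0,0,0,0,0,-0.46,-0.09,0,0,0,0,0,-0.69,-0.13,0,0,0,0,0,-0.73,0.1,0,0,0,0,0,-0.78,0.33,0,0,0,0,0,-0.83,0.57,0,0,0,0,0,-0.88,0.8,0,0,0,0,0,-0.92,1.05,0,0,0,0,0],
)

```text
clock: 9.07
tcp_pos: [0.6116, -0.0636, 0.0988]
orientation: [-0.494, 1.57, -0.902]
ft_force: [1.0, -2.5, 6.6]
width: -0.0002
```

>>> play_rows(
  rows=[-0.05,0.27,0,0,0,0,0,-0.1,0.54,0,0,0,0,0,-0.15,0.81,0,0,0,0,0,-0.2,1.08,0,0,0,0,0,-0.26,1.35,0,0,0,0,0,-0.31,1.62,0,0,0,0,0,-0.36,1.9,0,0,0,0,0,-0.42,2.2,0,0,0,0,0],
)

```text
clock: 9.73
tcp_pos: [0.6075, -0.0416, 0.0989]
orientation: [-0.418, 1.569, -0.827]
ft_force: [0.3, -1.9, 7.2]
width: 0.0005
```

```bash
python3 - <<'E'
from h import *
c=manip.capture("scene"); cv2.imwrite("pics/s4.png",cv2.resize(c["image"][150:330,150:390,::-1],None,fx=3,fy=3))
E
```

```text
(no output)
```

View pics/s4.png

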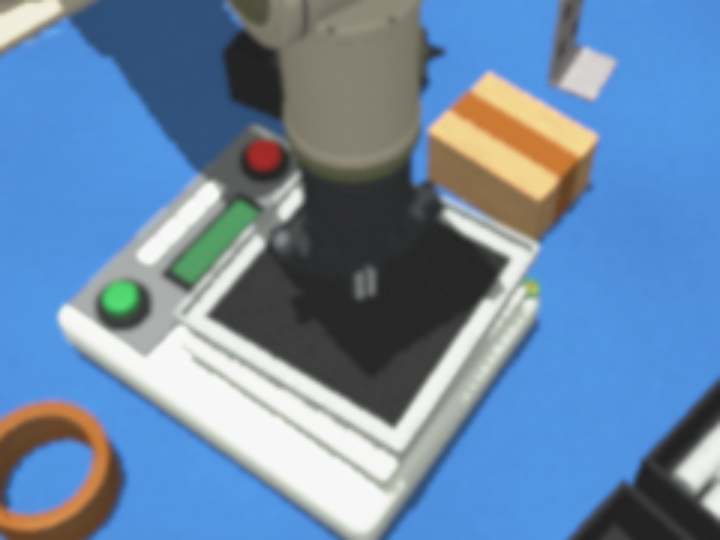

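The pan has followed the fingertip and stays square with the scale. It is still high, so I do the next line at x≈-13 mm.

>>> play_rows(
  rows=[-0.23,-0.04,0,0,0,0,0,-0.46,-0.09,0,0,0,0,0,-0.69,-0.13,0,0,0,0,0,-0.65,-0.36,0,0,0,0,0,-0.61,-0.6,0,0,0,0,0,-0.56,-0.84,0,0,0,0,0,-0.51,-1.08,0,0,0,0,0,-0.46,-1.32,0,0,0,0,0],
)

```text
clock: 10.45
tcp_pos: [0.6028, -0.054, 0.0988]
orientation: [1.123, 1.57, 0.715]
ft_force: [-0.1, 2.7, 6.5]
width: 0.0001
```

>>> play_rows(
  rows=[0.05,-0.27,0,0,0,0,0,0.1,-0.54,0,0,0,0,0,0.15,-0.81,0,0,0,0,0,0.2,-1.08,0,0,0,0,0,0.26,-1.35,0,0,0,0,0,0.31,-1.62,0,0,0,0,0,0.36,-1.9,0,0,0,0,0,0.42,-2.2,0,0,0,0,0],
)

```text
clock: 11.12
tcp_pos: [0.6063, -0.0764, 0.0974]
orientation: [-2.879, 1.569, 2.996]
ft_force: [-0.3, -0.1, 0.2]
width: 0.0
```

Contact was lost mid-line, so the pan may have dropped. I check with a picture.

```bash
python3 - <<'E'
from h import *
c=manip.capture("scene"); cv2.imwrite("pics/s5.png",cv2.resize(c["image"][150:330,150:390,::-1],None,fx=3,fy=3))
E
```

```text
(no output)
```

View pics/s5.png

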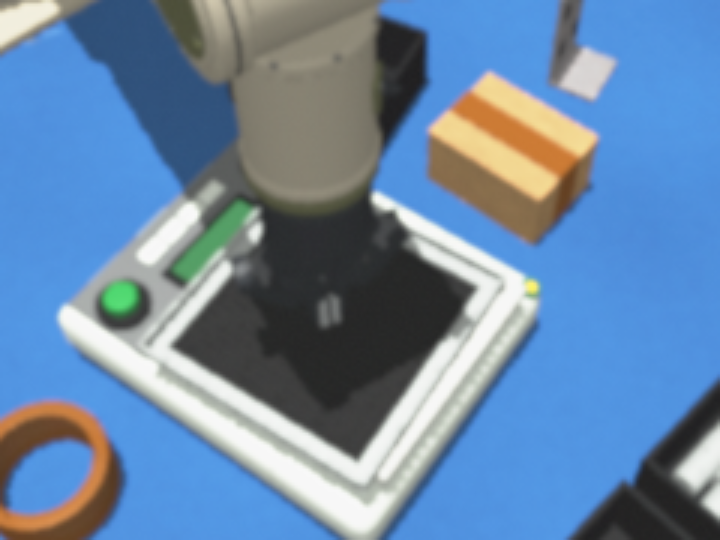

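>>> play_rows(
  rows=[0,0,-0.1,0,0,0,0,0,0,-0.2,0,0,0,0,0,0,-0.3,0,0,0,0,0,0,-0.4,0,0,0,0,0,0,-0.5,0,0,0,0,0,0,-0.55,0,0,0,0,0,0,-0.55,0,0,0,0,0,0,-0.55,0,0,0,0],
)

```text
clock: 11.83
tcp_pos: [0.607, -0.0761, 0.0928]
orientation: [-2.968, 1.571, 2.907]
ft_force: [0.6, 0.5, 0.3]
width: 0.0001
```

>>> play_rows(
  rows=[0,0,-0.1,0,0,0,0,0,0,-0.15,0,0,0,0,0,0,-0.2,0,0,0,0,0,0,-0.25,0,0,0,0,0,0,-0.3,0,0,0,0,0,0,-0.3,0,0,0,0,0,0,-0.3,0,0,0,0,0,0,-0.3,0,0,0,0],
)

```text
clock: 12.5
tcp_pos: [0.6071, -0.0762, 0.0901]
orientation: [0.273, 1.571, -0.135]
ft_force: [-1.1, 0.4, 4.0]
width: 0.0001
```

>>> play_rows(
  rows=[0,0,1,0,0,0,0,0,0,4,0,0,0,0,0,0,7,0,0,0,0,-2,-2,7,0,0,0,0,-5,-5,7,0,0,0,0,-8,-7,7,0,0,0,0,-11,-9.8,7,0,0,0,0,-13.4,-9.8,7,0,0,0,0],
)

```text
clock: 13.17
tcp_pos: [0.4711, -0.1777, 0.1604]
orientation: [-1.063, 1.568, -1.473]
ft_force: [-0.1, 0.4, 0.5]
width: 0.0004
```

```bash
python3 - <<'E'
from h import *
print(manip.get_obs()["tcp_pos"])
for n,m0,g,r in(("top",(325,190),(366,246),(303,257)),("scene",(260,255),(190,250),(238,203))):
    c=manip.capture(n);cv2.imwrite(f"pics/{n}6.png",c["image"][:,:,::-1])
    print(mat(c,m0,(.09,)))
    x,y,w,h=(220,100,200,200) if n=="top" else (150,150,240,180)
    cv2.imwrite(f"pics/{n}6z.png",cv2.resize(c["image"][y:y+h,x:x+w,::-1],None,fx=3,fy=3))
E
```

```text
[ 0.4710965  -0.17774363  0.16041509]
(array([330.64501926, 196.22867364]), {0.09: ((601.7267456054688, -75.52035522460938), (165.7845916748047, 163.45263671875), 13.463254928588867)})
(array([258.05568079, 257.45333634]), {0.09: ((603.928955078125, -75.19055938720703), (163.63198852539062, 160.7001953125), 13.402070999145508)})
```

View pics/scene6z.png

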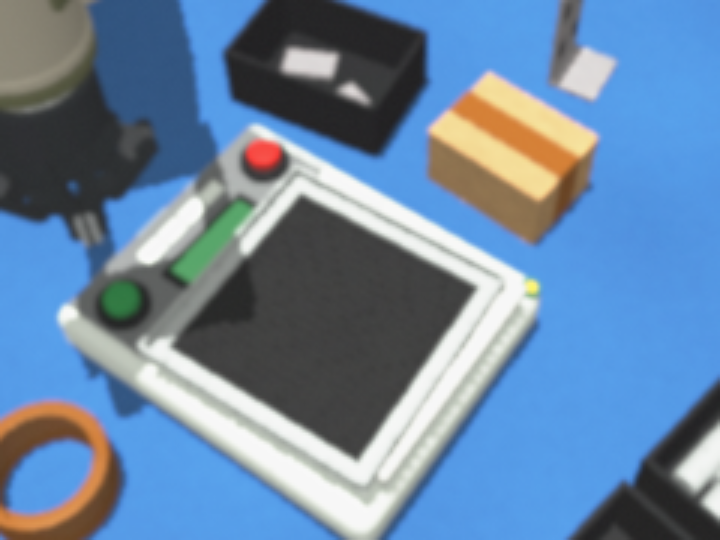

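View pics/top6z.png

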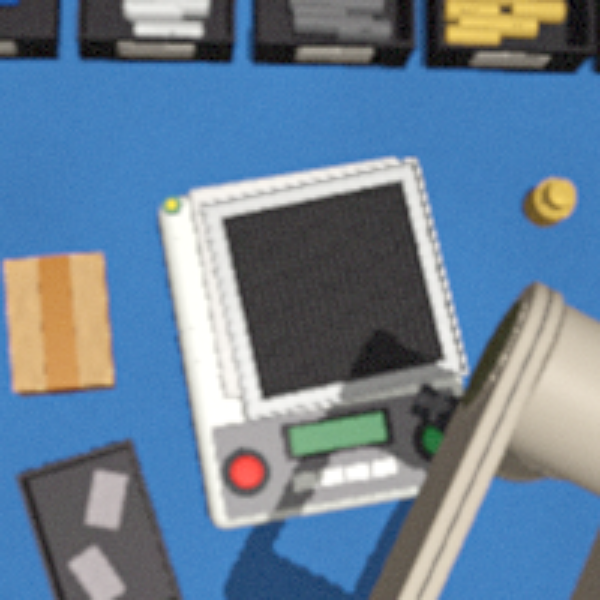

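>>> play_rows(
  rows=[0.1,0.4,0,0,0,0,0,0.1,0.4,-2,0,0,0,0,0.1,0.4,-4,0,0,0,0,0.1,0.4,-6,0,0,0,0,0.1,0.4,-7,0,0,0,0,0.1,0.4,-7.4,0,0,0,0,0.1,0.4,-7.4,0,0,0,0,0.1,0.4,-7.4,0,0,0,0],
)

```text
clock: 13.93
tcp_pos: [0.4749, -0.1701, 0.0866]
orientation: [0.025, 1.57, -0.383]
ft_force: [-0.4, -0.1, 0.9]
width: -0.0001
```

```bash
python3 - <<'E'
from h import *
print(manip.get_obs()["tcp_pos"])
for n in ("top","scene"):
    c=manip.capture(n)
    x,y,w,h=(320,180,100,100) if n=="top" else (150,180,120,100)
    cv2.imwrite(f"pics/{n}7z.png",cv2.resize(c["image"][y:y+h,x:x+w,::-1],None,fx=5,fy=5))
E
```

```text
[ 0.47489219 -0.17011185  0.08664636]
```

View pics/scene7z.png

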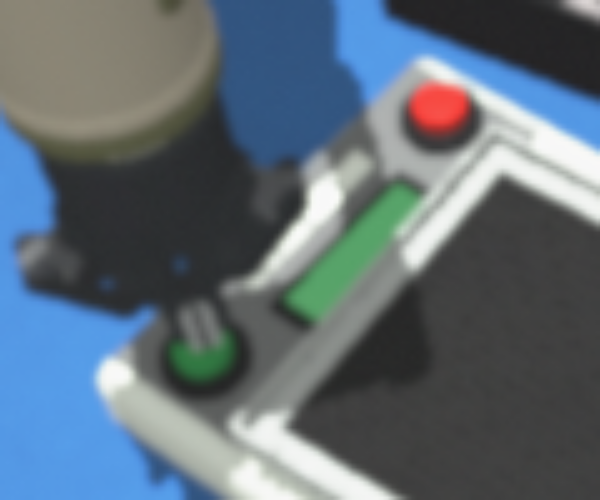

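View pics/top7z.png

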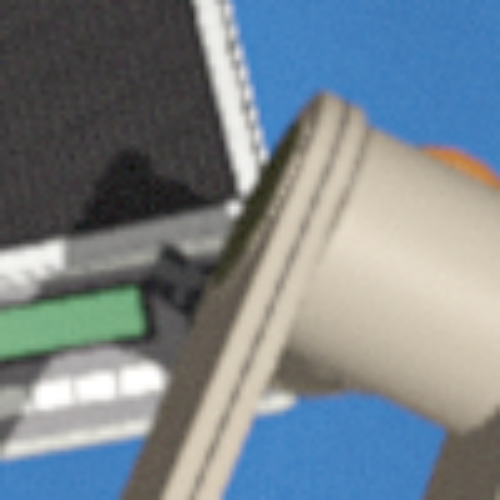

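>>> play_rows(
  rows=[-0.2,-0.35,0,0,0,0,0,-0.2,-0.35,-0.5,0,0,0,0,-0.2,-0.35,-0.8,0,0,0,0,-0.2,-0.35,-1.1,0,0,0,0,-0.2,-0.35,-1.4,0,0,0,0,-0.2,-0.35,-1.6,0,0,0,0,-0.2,-0.35,-1.6,0,0,0,0,-0.2,-0.35,-1.6,0,0,0,0],
)

```text
clock: 14.7
tcp_pos: [0.4723, -0.1741, 0.0718]
orientation: [-0.718, 1.57, -1.126]
ft_force: [-8.4, 3.0, 20.8]
width: 0.0001
```

>>> play_rows(
  rows=[0,0,0.2,0,0,0,0,0,0,0.5,0,0,0,0,0,0,1,0,0,0,0,0,0,2,0,0,0,0,0,0,4,0,0,0,0,0,0,8,0,0,0,0,-1,-3,11,0,0,0,0,-2,-6,13,0,0,0,0],
)

```text
clock: 15.37
tcp_pos: [0.453, -0.2332, 0.2034]
orientation: [0.075, 1.568, -0.329]
ft_force: [0.9, -0.7, 0.8]
width: -0.0002
```

>>> play_rows(
  rows=[-3,-3,0,0,0,0,0,-6,-5,0,0,0,0,0,-8,-7,0,0,0,0,0,-8,-10,0,0,0,0,0,-8,-12,0,0,0,0,0,-8,-12,0,0,0,0,0,-8,-12,0,0,0,0,0,-8,-12,0,0,0,0,0],
)

```text
clock: 16.03
tcp_pos: [0.372, -0.3529, 0.1996]
orientation: [2.297, 1.57, 1.89]
ft_force: [0.3, 1.1, 0.1]
width: -0.0004
```

```bash
python3 - <<'E'
from h import *
o=manip.get_obs();print(o["tcp_pos"],o["ft_force"],o["clock"])
for n,m0,g,r in(("top",(325,190),(366,246),(303,257)),("scene",(260,255),(190,250),(238,203))):
    c=manip.capture(n);cv2.imwrite(f"pics/{n}8.png",c["image"][:,:,::-1])
    print(mat(c,m0,(.09,)))
    try:
        gc,rc=keys(c,g,r);G=onz(c,*gc,.078);R=onz(c,*rc,.078);print(gc,rc,G,R); d=R-G; print("yaw",np.arctan2(-d[0],d[1]))
    except Exception as e: print(e)
E
```

```text
[ 0.37195445 -0.35288957  0.19964189] [0.31432713 1.13325339 0.11481984] 16.0333
(array([330.5308642 , 195.86419753]), {0.09: ((602.9857788085938, -75.22763061523438), (163.1561737060547, 163.45693969726562), 13.48914909362793)})
[365.91489362 245.94680851] [301.83505155 256.8556701 ] [ 0.47017393 -0.17286845  0.078     ] [ 0.43778932 -0.00051257  0.078     ]
yaw 0.1857283986879571
(array([258.35886364, 257.51681818]), {0.09: ((605.1865844726562, -74.8908920288086), (161.04635620117188, 160.7001953125), 13.402070999145508)})
[189.81967213 249.00819672] [237.35483871 200.90322581] [ 0.47571868 -0.17417063  0.078     ] [ 0.44297172 -0.00283842  0.078     ]
yaw 0.18885361579797397
```

View pics/scene8.png

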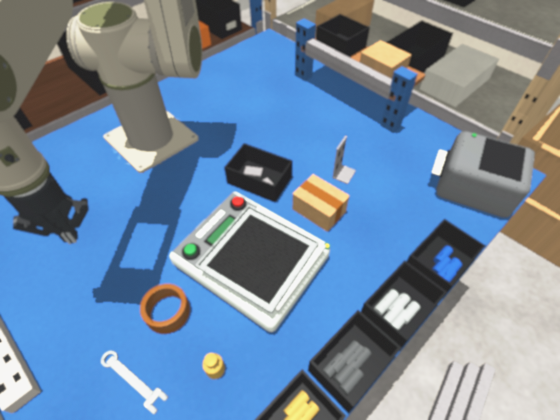

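View pics/top8.png

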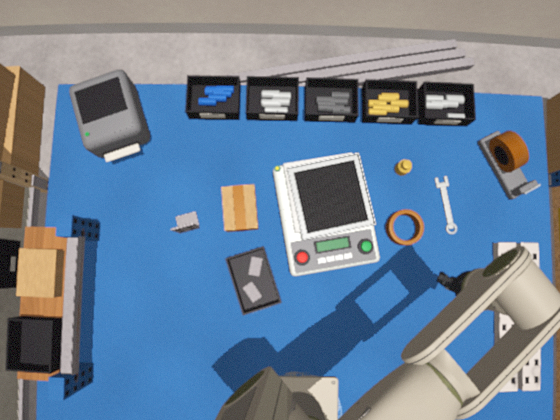

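Both views show the pan flat and about 2.7° from square. The keys are at their starting pixels, the bystanders haven't moved, and the arm is clear.

```bash
python3 -c "
from station import manip
print(manip.job_done())"
```

```text
the job is handed in; nothing more can be done
None
```

I slid the pan back with the closed fingertips, pressing with about 6–8 N, and swept it in lines 7 mm apart. On the fifth line its pin dropped into the hole, about 17 mm in front of the platform's middle and 16 mm to the -y side. With the arm clear of the pan I then pressed the green zero key, released it and handed the job in at about 16 s.

- **Pan seated:** a light touch met the mat at 90.1 mm, against 90 mm expected. The two camera views agree on its centre to about 2 mm when taken at that height.
- **Pan square:** it sits about 0.05 rad (2.7°) off the scale's axes. I judged that roughly square and left it.
- **Green key:** it was pressed until it bottomed, with the tip at 71.8 mm and about 21 N (5 N would have been enough). Afterwards it was back at its starting position in both views.
- **Everything else:** the red key was not touched, and nothing else on the bench appears to have moved.
- **Disagreements:** the two cameras differ by about 5 mm on the green key's x position, which did not affect the press. The hole's x measured about 1 mm outside the stated 16 mm limit, within measurement error.

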